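# Slide the top base plate onto the press bed

## Task

Slide the top antenna base plate sideways off the stack and across onto the bed of the lever press until its leading edge is up against the stop bar, so that it lies flat and square on the bed. Do not lift it off, and leave the other three plates and everything else on the table where they are.

Things in the scene. Friction and masses are not known exactly. Their poses are not given: they have to be found in the camera images.
- top_plate: The uppermost of four equal flat grey plastic antenna base plates stacked beside the press: 100 mm (its x) by 150 mm (its y) by 20 mm thick, about 0.4 kg, too wide to grip from above. Origin at the centre of its underside (60 mm above the table at the start). A ringed socket is marked on its top, 45 mm from the centre towards its -y end, the end facing the press.
- press: Fixed cast iron lever press. Origin on the table, below the middle of the plate's place; z up. Flat bed: x -75 to +75 mm, y -90 to +85 mm, top 56 mm above the table, so 4 mm below the underside of the top plate in the stack. A plate square against the stop bar has its centre at x 0, y 0. Column behind the stop at y -100 to -170 mm; hand lever up to 440 mm high behind.
- stop (a point): Middle of the stop bar's working face at bed height (press frame x 0, y -75 mm, 56 mm above the table), axes as the press. The aluminium bar stands across the bed's -y end, x -65 to +65 mm, and rises 18 mm above the bed.
- ram (a point): Centre of the lower end of the press's 28 mm square ram (press frame y -50 mm, 120 mm above the table). The head that holds it overhangs the bed from 190 mm above the table upwards, as far as press y = -30 mm; nothing overhangs the bed beyond that.
- bed_edge (a point): Middle of the bed's top edge at its open end (press frame y +85 mm, 56 mm above the table), axes as the press. The stack stands on the table just off this edge, with a gap of about 12 mm; its centre is about 172 mm from the press origin along +y, up to 10 mm sideways and a few degrees out of square. Beyond the stack (+y) the table is free for at least 80 mm.
- second_plate: Second plate of the stack, counted from the top, same size as the top plate, loosely stacked (edges up to about 3 mm out of line). Origin at the centre of its underside. It stays.
- third_plate: Third plate of the stack, counted from the top, same size as the top plate, loosely stacked (edges up to about 3 mm out of line). Origin at the centre of its underside. It stays.
- bottom_plate: Lowest plate of the stack, counted from the top, same size as the top plate, loosely stacked (edges up to about 3 mm out of line). Origin at the centre of its underside. It stays.
- cap: Black plastic antenna cap standing on the table near the press: flared foot 64 mm across, 66 mm tall. Origin under its middle. Bystander.
- wrench: Chrome socket wrench lying on the table: about 180 mm long, 48 mm high at its socket end. Origin on the table under its middle, x along the handle towards the socket. Bystander.
- punch: Dull aluminium rivet punch lying on the table: 120 mm long, 18 mm thick. Origin under its middle, y along it. Bystander.
- beacon: Yellow beacon unit: box 110 x 110 x 90 mm with a clear dome, 147 mm tall in all. Origin under its middle. Bystander.
- rivet_jar: Clear jar 70 mm across, 90 mm tall. Origin under its middle. Bystander.
- mug: White mug 80 mm across, 90 mm tall. Origin under its middle. Bystander.
Mind the look-alikes: they are no part of the job. Leave any red or turquoise look-alike of the top_plate alone.

How it is judged:
By the outcome, as a careful person would: the job done as asked, in the order asked, and still so for the second after the job is handed in, with the robot touching nothing.
It also fails if it takes over 35 s, if anything falls off the work surface, if the arm or the gripper's body presses on something with over 40 N, if the wrist force passes 120 N, or if a joint passes its speed limit or range.

## Robot

A 6-joint arm with a two-finger parallel gripper is mounted at the origin on the work surface. World frame = base frame: x ahead of the robot, y to its left, z up, the work surface at z = 0. Lengths are in mm, angles in rad, forces in N, time in s.
With the tool pointing down it reaches from about 375 to 925 mm from the base axis. Payload 5.7 kg.
Tool frame: the origin (TCP) lies midway between the tips of the shut fingers; the grasp point (between the pads) lies robot.pinch_z behind it (robot.pinch_z is the distance from the TCP to the grasp point, in mm); z points along the fingers, y is the line along which they close (so a half turn about z gives the same grasp; the last joint's range is limited). The gripper opens to 88 mm and grips with 3 to 60 N. Pads are 20 mm wide; open, the fingers measure 115 mm over their backs; the gripper's body (75 mm by 178 mm) begins 61 mm behind the grasp point.
Start: joints at [1.187, 0.359, 1.51, -0, 1.272, -0.115], TCP at [159.338, 578.423, 222.623] pointing down, gripper open.
Joint ranges: [-2.97, 2.97], [-1.01, 2.36], [0.21, 2.38], [-0.96, 4.11], [0.2, 2.71], [-2.98, 2.98]. Speed limits (rad/s): [2.39, 2.39, 3.14, 3.14, 3.14, 3.14].

## Interface

Orientations are given as a rotation vector (axis times angle).
In Python, from rig import observe, optics, robot gives the robot as it stands.
- The arm moves only by the tool drive_tool, never from a script. Its argument "deltas" is a list of rows, each a list of 3 entries, a list of its own where there are three numbers: the opening, from 0 (shut) to 1 (fully open), then the shift along the tool's x, y, z as a fraction of full scale, then the turn about the tool's z as a fraction of full scale. A call has 1 to 20 rows; each row is the pose to reach, as a shift and turn from the pose commanded when the call began, along the tool's axes at that moment; what a row does not reach only later rows make up. Full scale, the value 1, is 300 mm for a shift and 45 degrees for a turn. A row lasts 1/10 s, in which the tool goes at most 50 mm and 8.59 degrees, less where a joint would pass 70% of its speed; a pose out of reach is approached as far as the arm can. A call with a number of a shift or a turn outside -1 to 1 is refused whole. A call with a gripper value outside its range is refused whole. The fingers move at their own pace and stop on an object; "squeeze" is the grip in N (left out, the last holds). Time passes only in rows, so rows that repeat a pose let the fingers close. It gives the time, the measured TCP pose, the force, the opening and the grip force at its end, in the units of the state.
- observe(): the state, without advancing time (a new reading comes with each control period).
- optics.capture(name): name is "side" or "top" or "wrist"; returns (picture, depth): 420x560x3 uint8, red, green, blue; 420x560 float32, mm along the optical axis (not along the pixel's ray), 0 where there is no reading.
- optics.camera_info(name): a dict with "fx", "fy", "cx", "cy" (pixels), "R" (3x3) and "t" (3): a world point X has camera coordinates R X + t. Camera axes: x right, y down, z forward; pixel columns grow to the right and rows downward; lengths in mm; the calibration is good to about 2 mm. The wrist camera is an equidistant fisheye: a pixel r from the principal point sees the ray r / f radians off the axis. A picture is of the moment at which its call begins: read the wrist's pose just before it. camera_info takes no time and is no camera call; for the wrist camera it gives the pose at the moment of the call.
- robot.job_done(): hands the job in; it is judged then, once.
The state is a dict: "clock": time; "qpos": joint angles; "dq": joint speeds; "tau": joint torques, N m; "position": TCP position; "ee_rot": TCP orientation; "contact_force": force on the tool from outside, world axes, zero at the start; "torque": the same for the moment, N m; "finger_gap": opening from 0.0 (shut) to 1.0 (fully open); "grip_force": force on a finger pad.
Only numpy, scipy, OpenCV 4.12 (cv2) and the standard library are available. Lean on these libraries where they do the work, as an engineer would, in place of code of your own. Each camera call takes 0.05 s, during which the arm holds its last target. There are 200 camera calls.

## Working session

There is one attempt and no reset: what is moved stays moved. The work goes in short steps, Python scripts to look and compute and a tool call to move; the robot and the scene stay as the last step left them, time stands still between calls to the robot, and variables do not carry over. Pictures are saved under pics/ and viewed, at most 10 in all, crops included, and the job is handed in when it is done.

Besides the shell and the picture viewer there is one more tool, called after "Emit:" as name([rows], argument=value, ...), one row to a line, values as JSON. drive_tool: Moves the arm, as the interface text tells. Its arguments: {"type":"object","properties":{"deltas":{"type":"array"},"squeeze":{"type":"number"}},"required":["deltas"]}

```bash
mkdir -p pics
python3 - <<'E'
from rig import observe, optics, robot
import cv2,numpy as np
for n in ("top","side"):
    p,d=optics.capture(n); np.savez(f"{n}0.npz",p=p,d=d,**{k:np.array(v) for k,v in optics.camera_info(n).items() if k in("fx","fy","cx","cy","R","t")})
    cv2.imwrite(f"pics/{n}0.png",p[...,::-1])
    c=optics.camera_info(n); print(n,-np.array(c["R"]).T@c["t"])
s=observe(); print(s["position"],s["ee_rot"],s["clock"],s["contact_force"],robot.pinch_z)
E
```

```text
top [ 333.86998066   51.37682827 1296.73223734]
side [ -46.26598251 1071.76203552  972.6224011 ]
[159.0947848  577.87223423 221.89334081] [-4.20762724e-01 -3.11288184e+00  2.55363975e-03] 0.1 [-0.3171325  -0.40785596 -0.51830044] 18.700000000000003
```

View pics/top0.png

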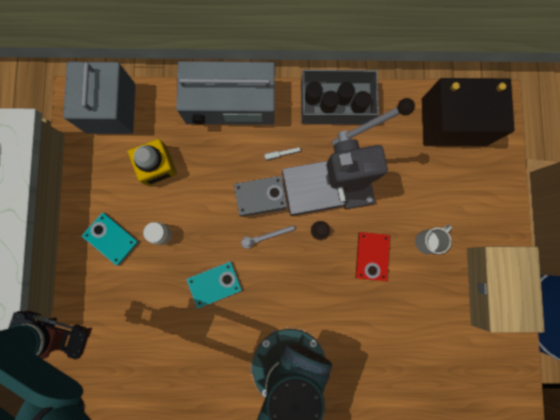

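View pics/side0.png

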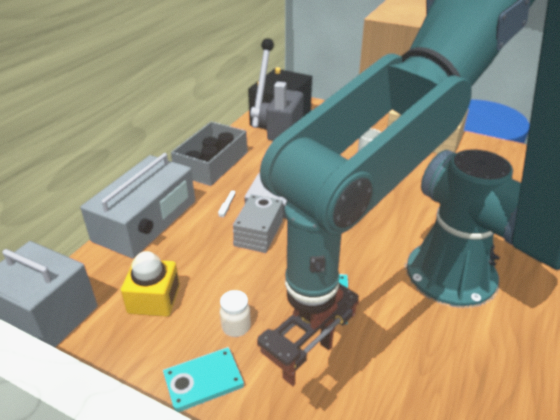

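Grey stack at (262,196) next to the press at (315,187). Look-alikes are turquoise at (110,238) and (215,285), and red at (373,256). I choose the grey one and will measure it.

```bash
cat > h.py <<'E'
import numpy as np,cv2
def cloud(d,c):
    v,u=np.indices(d.shape); z=d.astype(float)
    P=np.stack([(u-c["cx"])/c["fx"]*z,(v-c["cy"])/c["fy"]*z,z],-1)
    W=(P-np.array(c["t"]))@np.array(c["R"]); W[d==0]=np.nan; return W
def rect(W,m):
    n,l,st,_=cv2.connectedComponentsWithStats(m.astype(np.uint8))
    i=1+np.argmax(st[1:,4]); q=W[l==i]
    r=cv2.minAreaRect(q[:,:2].astype(np.float32)); return r,np.median(q[:,2]),st[i]
E
python3 - <<'E'
from h import *
f=np.load("top0.npz"); c={k:f[k] for k in f if k not in"pd"}; W=cloud(f["d"],c); p=f["p"]
v,u=np.indices(f["d"].shape); z=W[...,2]
m=(z>72)&(z<90)&(u>225)&(u<295)&(v>165)&(v<225); print("plate",rect(W,m))
m=(z>48)&(z<64)&(u>280)&(u<400)&(v>140)&(v<225); print("bed",rect(W,m))
for (a,b) in [(262,205),(300,190),(320,185),(340,195),(346,195)]: print(a,b,W[b,a])
from scipy.spatial.transform import Rotation as R
print(R.from_rotvec([-4.20762724e-01,-3.11288184e+00,2.55e-03]).as_matrix().round(3))
cv2.imwrite("pics/crop.png",cv2.resize(p[140:225,225:390,::-1],None,fx=4.8,fy=4.8,interpolation=cv2.INTER_CUBIC))
E
```

```text
plate (((532.7613525390625, 92.49259948730469), (100.70477294921875, 149.8623504638672), 10.42325496673584), np.float64(80.02788249906015), array([ 234,  176,   53,   40, 1544], dtype=int32))
bed (((565.5211791992188, -74.3191909790039), (150.07887268066406, 173.93601989746094), 10.604170799255371), np.float64(55.96100975447612), array([ 283,  161,   62,   54, 2158], dtype=int32))
262 205 [502.43818142  87.0813666   76.04098914]
300 190 [554.39799356 -32.55178537  53.14604724]
320 185 [570.80907544 -96.27787915  53.83854089]
340 195 [ 536.21822991 -156.82346867   70.4509643 ]
346 195 [ 543.3491564  -183.54791479   27.94551444]
[[-0.964  0.265 -0.001]
 [ 0.265  0.964 -0.002]
 [ 0.    -0.002 -1.   ]]
```

View pics/crop.png

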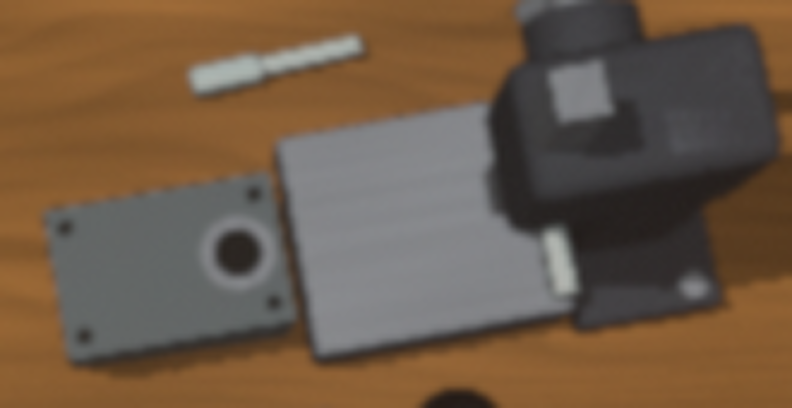

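The crop shows the grey top plate with its socket at (238,252), the bed at (430,230) and the stop bar at (560,260). In world coordinates the plate is at about (533,92) with its top at 80 mm, and press +y is about (-.184,.983). I'll go behind the +y end with both fingers side by side.

Emit:
drive_tool([
  [0.6, [-0.735, -0.45, 0], 0.71],
  [0.6, [-0.735, -0.45, 0], 0.71],
  [0.6, [-0.735, -0.45, 0], 0.71],
  [0.6, [-0.735, -0.45, 0], 0.71],
  [0.6, [-0.735, -0.45, 0], 0.71],
  [0.6, [-0.735, -0.45, 0], 0.71],
  [0.6, [-0.735, -0.45, 0], 0.71],
  [0.6, [-0.735, -0.45, 0], 0.71],
  [0.6, [-0.735, -0.45, 0], 0.71],
])

```text
clock: 1.0
position: [335.0, 390.8, 222.5]
ee_rot: [-1.259, -2.878, 0.0]
contact_force: [-1.3, -0.2, -1.0]
finger_gap: 0.602
grip_force: 0.0
```

```bash
cat >> h.py <<'E'
from rig import observe
from scipy.spatial.transform import Rotation as Rt
def goto(x,y,z,yaw):
    """remaining shift (fractions) and turn to TCP x,y,z with tool x at yaw deg"""
    s=observe(); R=Rt.from_rotvec(s["ee_rot"]).as_matrix(); p=np.array(s["position"])
    a=np.degrees(np.arctan2(R[1,0],R[0,0])); t=-((yaw-a+180)%360-180)
    print("t",round(s["clock"],2),"p",p.round(1),"xaxis",a.round(2),"shift",((np.array([x,y,z])-p)@R/300).round(4),"turn",round(t/45,4),"F",np.round(s["contact_force"],1),"gap",round(s["finger_gap"],2))
E
python3 -c "from h import *; goto(512.6,200.6,150,100.6)"
```

```text
t 1.0 p [335.  390.8 222.5] xaxis 132.75 shift [-0.8675  0.0046  0.2412] turn 0.7144 F [-1.3 -0.2 -1. ] gap 0.6
```

Emit:
drive_tool([
  [0.6, [-0.8675, 0.005, 0], 0.715],
  [0.6, [-0.8675, 0.005, 0], 0.715],
  [0.6, [-0.8675, 0.005, 0], 0.715],
  [0.6, [-0.8675, 0.005, 0], 0.715],
  [0.6, [-0.8675, 0.005, 0], 0.715],
  [0.6, [-0.8675, 0.005, 0.1], 0.715],
  [0.6, [-0.8675, 0.005, 0.24], 0.715],
  [0.6, [-0.8675, 0.005, 0.24], 0.715],
  [0.6, [-0.8675, 0.005, 0.24], 0.715],
])

```text
clock: 1.9
position: [512.4, 200.4, 150.5]
ee_rot: [-2.006, -2.416, 0.003]
contact_force: [0.5, -0.0, 0.1]
finger_gap: 0.599
grip_force: 0.0
```

Run:
```python
from h import *
from rig import optics
goto(512.6,200.6,64,100.6)
c=optics.camera_info("wrist"); p,d=optics.capture("wrist")
np.savez("w1.npz",p=p,d=d,**{k:np.array(c[k]) for k in("fx","fy","cx","cy","R","t")})
cv2.imwrite("pics/w1.png",p[...,::-1])
```

```text
t 1.9 p [512.4 200.4 150.5] xaxis 100.58 shift [0.0006 0.0016 0.2882] turn -0.0004 F [ 0.5 -0.   0.1] gap 0.6
```

View pics/w1.png

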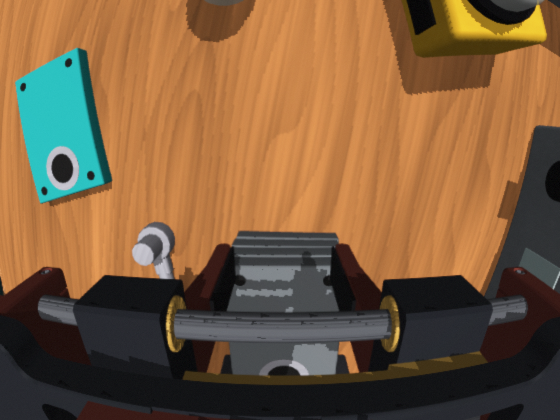

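The wrist view shows the stack's back end at (287,245), centred between the fingers. I'll measure its back edge quickly.

```bash
cat >> h.py <<'E'
def wcloud(d,c):
    v,u=np.indices(d.shape); x=(u-c["cx"])/c["fx"]; y=(v-c["cy"])/c["fy"]; r=np.hypot(x,y)+1e-9; k=np.tan(r)/r
    P=np.stack([x*k*d,y*k*d,d.astype(float)],-1); W=(P-np.array(c["t"]))@np.array(c["R"]); W[d==0]=np.nan; return W
O=np.array([565.1,-71.9]); a=np.radians(10.6); ex=np.array([np.cos(a),np.sin(a)]); ey=np.array([-np.sin(a),np.cos(a)])
def press(W): q=W[...,:2]-O; return np.stack([q@ex,q@ey,W[...,2]],-1)
E
python3 - <<'E'
from h import *
f=np.load("w1.npz"); c={k:f[k] for k in f if k not in"pd"}; P=press(wcloud(f["d"],c))
v,u=np.indices(f["d"].shape)
for lo,hi in ((75,86),(43,57),(24,36),(5,16)):
  pts=[]
  for col in range(242,334,6):
    q=P[225:300,col]; q=q[(q[:,2]>lo)&(q[:,2]<hi)]
    if len(q): pts.append(q[np.argmax(q[:,1])])
  pts=np.array(pts); print(lo,np.degrees(np.polyfit(pts[:,0],pts[:,1],1)[0]) if len(pts)>2 else 0); print(pts[::4].round(1))
m=(P[...,2]>70)&(P[...,2]<86)&(v>225)&(v<320)&(P[...,1]>180)&(P[...,1]<245); print(np.nanpercentile(P[m][:,0],[0,1,50,99,100]).round(1))
E
```

```text
75 -5.534103715778027
[[-34.8 242.9  79.2]
 [-15.8 243.2  75.6]
 [  3.3 242.9  78.6]
 [ 22.5 243.1  77.5]]
43 -0.12364090320906942
[[-38.5 243.9  47.5]
 [-17.3 244.2  45.4]
 [  3.9 244.1  49.6]
 [ 25.4 243.9  44.5]]
24 -0.6025319187304505
[[-40.2 245.1  33. ]
 [-18.  243.8  31.6]
 [  4.3 243.8  31.5]
 [ 27.1 244.4  25.1]]
5 -0.9532920678400872
[[-42.5 246.4  13.9]
 [-18.8 245.1  15.8]
 [  4.7 244.5  11.2]
 [ 28.6 243.9   9.3]]
[-49.7 -45.   -0.5 267.7 270.1]
```

Emit:
drive_tool([
  [0.6, [0, 0, 0.12], 0],
  [0.6, [0, 0, 0.24], 0],
  [0.6, [0, 0, 0.285], 0],
  [0.6, [0, 0, 0.285], 0],
  [0.6, [-0.04, 0, 0.285], 0],
  [0.6, [-0.07, 0, 0.285], 0],
  [0.6, [-0.08, 0, 0.285], 0],
  [0.6, [-0.1, 0, 0.285], 0],
  [0.6, [-0.12, 0, 0.285], 0],
  [0.6, [-0.14, 0, 0.285], 0],
  [0.6, [-0.16, 0, 0.285], 0],
  [0.6, [-0.16, 0, 0.285], 0],
])

```text
clock: 3.15
position: [523.7, 152.1, 66.6]
ee_rot: [2.01, 2.412, 0.005]
contact_force: [0.2, 2.5, 1.5]
finger_gap: 0.599
grip_force: 1.4
```

```bash
cat > chk.py <<'E'
from h import *
from rig import optics
import sys
goto(512.6,200.6,64,100.6); s=observe(); print("tcp press",press(np.array(s["position"])[None]).round(1))
c=optics.camera_info("top"); p,d=optics.capture("top"); W=cloud(d,c); P=press(W); z=P[...,2]
b=(abs(P[...,0])<75)&(P[...,1]>-90)&(P[...,1]<255)
cv2.imwrite(f"pics/{sys.argv[1]}.png",cv2.resize(p[130:235,215:395,::-1],None,fx=4.4,fy=4.4,interpolation=cv2.INTER_CUBIC))
E
python3 chk.py t1
```

```text
t 3.15 p [523.7 152.1  66.6] xaxis 100.4 shift [ 0.1657 -0.0072  0.0089] turn -0.0045 F [0.2 2.5 1.5] gap 0.6
tcp press [[  0.5 227.8  66.6]]
```

View pics/t1.png

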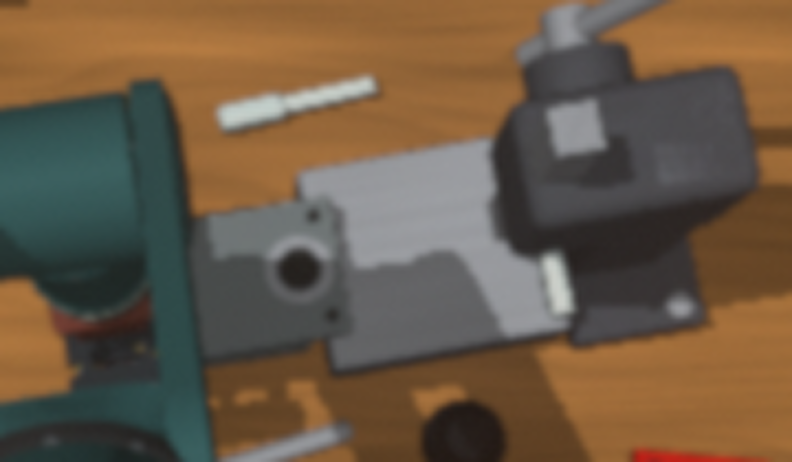

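The plate's leading edge, at (345,260), is now over the bed and moving straight. Continuing the slide.

Emit:
drive_tool([
  [0.6, [-0.02, 0, 0.004], 0],
  [0.6, [-0.04, 0, 0.004], 0],
  [0.6, [-0.06, 0, 0.004], 0],
  [0.6, [-0.08, 0, 0.004], 0],
  [0.6, [-0.1, 0, 0.004], 0],
  [0.6, [-0.12, 0, 0.004], 0],
  [0.6, [-0.14, 0, 0.004], 0],
  [0.6, [-0.16, 0, 0.004], 0],
  [0.6, [-0.18, 0, 0.004], 0],
  [0.6, [-0.2, 0, 0.004], 0],
  [0.6, [-0.22, 0, 0.004], 0],
  [0.6, [-0.24, 0, 0.004], 0],
  [0.6, [-0.26, 0, 0.004], 0],
  [0.6, [-0.28, 0, 0.004], 0],
  [0.6, [-0.3, 0, 0.004], 0],
  [0.6, [-0.32, 0, 0.004], 0],
  [0.6, [-0.34, 0, 0.004], 0],
  [0.6, [-0.36, 0, 0.004], 0],
  [0.6, [-0.38, 0, 0.004], 0],
  [0.6, [-0.38, 0, 0.004], 0],
])

```text
clock: 5.2
position: [543.0, 38.8, 63.8]
ee_rot: [2.01, 2.414, -0.001]
contact_force: [0.6, -0.0, -0.1]
finger_gap: 0.598
grip_force: 0.0
```

```bash
python3 chk.py t2
```

```text
t 5.2 p [543.   38.8  63.8] xaxis 100.45 shift [ 0.5488 -0.0019 -0.0012] turn -0.0034 F [ 0.6 -0.  -0.1] gap 0.6
tcp press [[ -1.4 112.9  63.8]]
```

View pics/t2.png

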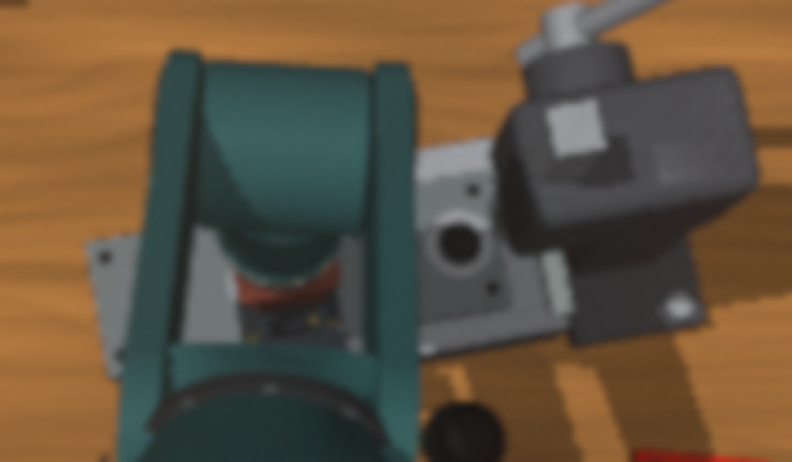

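The leading edge, at (507,305), is about 25 mm short of the stop bar at (548,285), and the plate is square. I'll finish slowly.

Emit:
drive_tool([
  [0.6, [-0.01, 0, 0], 0],
  [0.6, [-0.02, 0, 0], 0],
  [0.6, [-0.03, 0, 0], 0],
  [0.6, [-0.04, 0, 0], 0],
  [0.6, [-0.047, 0, 0], 0],
  [0.6, [-0.054, 0, 0], 0],
  [0.6, [-0.06, 0, 0], 0],
  [0.6, [-0.065, 0, 0], 0],
  [0.6, [-0.07, 0, 0], 0],
  [0.6, [-0.07, 0, 0], 0],
])

```text
clock: 6.25
position: [546.8, 19.1, 64.0]
ee_rot: [2.009, 2.415, -0.0]
contact_force: [-1.0, 0.1, -0.4]
finger_gap: 0.602
grip_force: 0.3
```

```bash
python3 chk.py t3
python3 - <<'E'
from h import *
from rig import optics
c=optics.camera_info("top"); p,d=optics.capture("top"); P=press(cloud(d,c)); v,u=np.indices(d.shape)
m=(P[...,2]>66)&(P[...,2]<86)&(abs(P[...,0])<80)&(P[...,1]>-100)&(P[...,1]<90)&(v>130)&(v<235)
q=P[m]; print(len(q))
for x in range(-65,65,8):
  k=q[abs(q[:,0]-x)<4]
  if len(k): print(x,len(k),np.sort(k[:,1])[[0,-1]].round(),np.median(k[:,2]).round(1))
E
```

```text
t 6.25 p [546.8  19.1  64. ] xaxis 100.47 shift [ 6.158e-01 -2.100e-03 -3.000e-04] turn -0.0029 F [-1.   0.1 -0.4] gap 0.6
tcp press [[-1.3 92.8 64. ]]
603
-65 7 [-90. -76.] 74.5
-57 14 [-91. -75.] 74.2
-49 86 [-91.  57.] 75.4
-41 75 [-88.  50.] 75.7
-33 76 [-90.  48.] 76.1
-25 76 [-88.  50.] 76.5
-17 52 [-89.  49.] 76.7
-9 44 [-52.  44.] 76.2
-1 37 [-44.  42.] 75.7
7 38 [-43.  44.] 76.2
15 24 [-44.  36.] 76.8
23 21 [-47. -23.] 74.6
31 23 [-51. -25.] 76.5
39 21 [-53. -26.] 75.6
47 9 [-50. -28.] 75.7
```

View pics/t3.png

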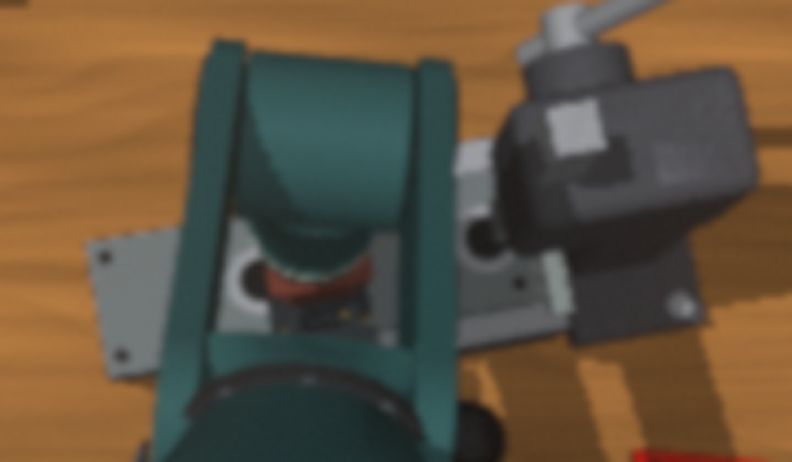

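The plate now lies flat on the bed with its top at 76 mm, and a gap of a few mm remains. I'll nudge it until the force rises.

Emit:
drive_tool([
  [0.6, [-0.004, 0, 0], 0],
  [0.6, [-0.008, 0, 0], 0],
  [0.6, [-0.012, 0, 0], 0],
  [0.6, [-0.016, 0, 0], 0],
  [0.6, [-0.02, 0, 0], 0],
  [0.6, [-0.02, 0, 0], 0],
])

```text
clock: 6.95
position: [548.0, 13.4, 64.1]
ee_rot: [2.009, 2.415, 0.0]
contact_force: [-1.1, 3.5, 2.7]
finger_gap: 0.598
grip_force: 1.9
```

```bash
python3 -c "
from h import *
goto(512.6,200.6,64,100.6);print(press(np.array(observe()['position'])))"
```

```text
t 6.95 p [548.   13.4  64.1] xaxis 100.46 shift [ 6.352e-01 -2.700e-03  3.000e-04] turn -0.003 F [-1.1  3.5  2.7] gap 0.6
[-1.12316062 86.95945798 64.09460569]
```

Emit:
drive_tool([
  [0.6, [-0.003, 0, 0], 0],
  [0.6, [-0.006, 0, 0], 0],
  [0.6, [-0.009, 0, 0], 0],
  [0.6, [-0.012, 0, 0], 0],
  [0.6, [-0.012, 0, 0], 0],
])

```text
clock: 7.45
position: [548.1, 12.4, 64.1]
ee_rot: [-2.009, -2.412, -0.004]
contact_force: [-1.8, 15.5, 5.2]
finger_gap: 0.601
grip_force: 7.5
```

The force jumped and the travel stalled, so the plate is at the stop. One small press to seat it square, then back off and rise.

Emit:
drive_tool([
  [0.6, [-0.003, 0, 0], 0],
  [0.6, [-0.006, 0, 0], 0],
  [0.6, [-0.006, 0, 0], 0],
  [0.6, [-0.006, 0, 0], 0],
])

```text
clock: 7.85
position: [548.0, 12.3, 64.1]
ee_rot: [-2.008, -2.41, -0.006]
contact_force: [-2.4, 22.1, 7.4]
finger_gap: 0.6
grip_force: 10.8
```

Emit:
drive_tool([
  [0.6, [0.02, 0, 0], 0],
  [0.6, [0.06, 0, 0], 0],
  [0.6, [0.1, 0, 0], 0],
  [0.6, [0.1, 0, 0], 0],
  [0.6, [0.1, 0, -0.08], 0],
  [0.6, [0.1, 0, -0.2], 0],
  [0.6, [0.2, 0, -0.3], 0],
  [0.6, [0.35, 0, -0.35], 0],
  [0.6, [0.5, 0, -0.35], 0],
  [0.6, [0.65, 0, -0.35], 0],
  [0.6, [0.8, 0, -0.35], 0],
  [0.6, [0.8, 0, -0.35], 0],
  [0.6, [0.8, 0, -0.35], 0],
])

```text
clock: 9.15
position: [504.9, 244.5, 168.8]
ee_rot: [2.006, 2.417, -0.001]
contact_force: [0.9, -0.4, 0.6]
finger_gap: 0.599
grip_force: 0.0
```

```bash
python3 chk.py t4
python3 - <<'E'
from h import *
from rig import optics
c=optics.camera_info("top"); p,d=optics.capture("top"); W=cloud(d,c); P=press(W); v,u=np.indices(d.shape)
def fit(m,n):
  r,z,_=rect(P,m); print(n,r,z)
g=(v>130)&(v<235)&(abs(P[...,0])<85)
fit(g&(P[...,2]>66)&(P[...,2]<90)&(P[...,1]>-72)&(P[...,1]<85),"top")
fit(g&(P[...,2]>50)&(P[...,2]<70)&(P[...,1]>88)&(P[...,1]<260),"stack")
k=P[g&(P[...,2]>66)&(P[...,2]<86)&(P[...,1]>40)&(P[...,1]<95)]
e=np.array([(x,k[abs(k[:,0]-x)<3][:,1].max()) for x in range(-44,45,8)]); print(e[:,1].round(1),np.degrees(np.polyfit(*e.T,1)))
f=np.load("top0.npz"); o=cloud(f["d"],c)[...,2]; D=(abs(o-W[...,2])>8)
print("changed px outside",[tuple(s) for s in cv2.connectedComponentsWithStats(D.astype(np.uint8))[2][1:] if s[4]>15])
E
```

```text
t 9.15 p [504.9 244.5 168.8] xaxis 100.63 shift [-0.1482 -0.0019  0.3495] turn 0.0007 F [ 0.9 -0.4  0.6] gap 0.6
tcp press [[ -0.9 322.1 168.8]]
top ((-2.7134552001953125, 1.8313522338867188), (101.57792663574219, 145.15603637695312), 0.1962558925151825) 75.94523486502575
stack ((-1.3456153869628906, 168.25314331054688), (150.0352325439453, 100.52339935302734), 89.7391586303711) 59.954432856203915
[72.7 74.2 72.6 74.  72.8 74.3 73.  74.2 72.8 74.5 73.2 72. ] [-1.5495785e-01  4.2027315e+03]
changed px outside [(np.int32(140), np.int32(12), np.int32(9), np.int32(13), np.int32(28)), (np.int32(233), np.int32(24), np.int32(9), np.int32(10), np.int32(21)), (np.int32(284), np.int32(25), np.int32(9), np.int32(14), np.int32(31)), (np.int32(82), np.int32(27), np.int32(6), np.int32(10), np.int32(16)), (np.int32(368), np.int32(27), np.int32(18), np.int32(11), np.int32(47)), (np.int32(316), np.int32(28), np.int32(8), np.int32(9), np.int32(22)), (np.int32(10), np.int32(31), np.int32(11), np.int32(9), np.int32(29)), (np.int32(357), np.int32(30), np.int32(10), np.int32(9), np.int32(19)), (np.int32(1
[... 8104 characters left out ...]
p.int32(7), np.int32(7), np.int32(18)), (np.int32(525), np.int32(146), np.int32(11), np.int32(9), np.int32(23)), (np.int32(549), np.int32(149), np.int32(5), np.int32(8), np.int32(16)), (np.int32(525), np.int32(151), np.int32(9), np.int32(9), np.int32(26)), (np.int32(287), np.int32(168), np.int32(54), np.int32(39), np.int32(1345)), (np.int32(234), np.int32(175), np.int32(54), np.int32(41), np.int32(1555)), (np.int32(540), np.int32(351), np.int32(6), np.int32(9), np.int32(22)), (np.int32(547), np.int32(355), np.int32(7), np.int32(12), np.int32(21)), (np.int32(544), np.int32(367), np.int32(13), np.int32(11), np.int32(28)), (np.int32(542), np.int32(377), np.int32(7), np.int32(18), np.int32(29))]
```

View pics/t4.png

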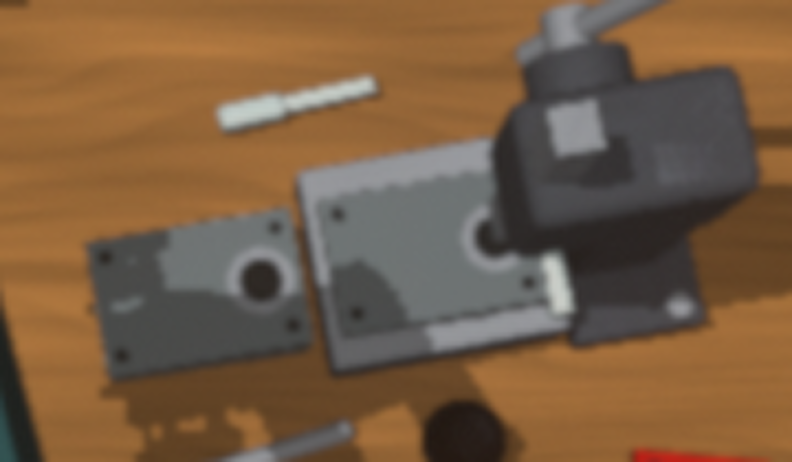

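The plate lies flat (top at 76 mm), square to about 0.2°, against the stop bar at (555,280). The stack is unmoved and the arm is clear.

```bash
python3 -c "
from rig import robot
print(robot.job_done())"
```

```text
the job is handed in; nothing more can be done
None
```

I slid the top plate off the stack onto the press bed until it met the stop bar, where it lies flat and within about 0.2° of square. It sits about 3 mm off the bed's centre line sideways, the rest of the stack measured unmoved, and I handed the job in at about 9 s.

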